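# Check a dry-block heater's well with a collared depth gauge

## Robot

A 6-joint arm with a two-finger parallel gripper is mounted at the origin on a cart in front of the work surface, level with it; the furniture and walls round the work are solid. World frame = base frame: x ahead of the robot, y to its left, z up, the work surface at z = 0. Lengths are in m, angles in degrees, forces in N, time in s.
With the tool pointing down it reaches from about 0.375 to 0.9 m from the base axis. Payload 3.1 kg.
Tool frame: the origin (TCP) lies between the finger pads; the fingertips stand 19 mm ahead of it and the grasp point (between the pads) is the TCP; z points along the fingers, x is the direction in which the jaws open and shut, and the axes are right-handed (so a half turn about z gives the same grasp; the last joint's range is limited). The gripper opens to 87 mm and grips with 3 to 60 N. Pads are 19 mm wide; open, the fingers measure 117 mm over their backs; the gripper's body (75 mm by 190 mm) begins 51 mm behind the grasp point.
Start: joints at [63.57, 30.224, 82.088, -0, 67.689, -10.227], TCP at [0.174, 0.6, 0.242] pointing down, gripper open.
Joint ranges: [-176.69, 176.69], [-43.24, 126.21], [12.49, 139.97], [-82, 262], [0, 151.66], [-163.58, 163.58]. Speed limits (degrees/s): [159.86, 159.86, 180, 180, 180, 180].

## Interface

Orientations are given as a 3x3 rotation matrix whose columns are the frame's x, y, z axes.
In Python, from rig import read_state, capture, camera_info, hand_in, spot_in, silhouettes gives the robot as it stands.
- The arm moves only by the shell command python3 -m jog 'ROWS'. ROWS is text: rows parted by semicolons, each of 7 numbers parted by spaces: the shift along the tool's x, y, z in m, then the turn, a rotation vector about the tool's x, y, z in degrees, then the opening, from 0 (shut) to 1 (fully open). A call has 1 to 8 rows; each row is the pose to reach, as a shift and turn from the pose commanded when the call began, along the tool's axes at that moment; what a row does not reach only later rows make up. A row lasts 1/8 s, in which the tool goes at most 62.5 mm and 10.7 degrees, less where a joint would pass 70% of its speed; a pose out of reach is approached as far as the arm can. A call with a gripper value outside its range is refused whole. The fingers move at their own pace and stop on an object; the grip force is fixed at half the most. Time passes only in rows, so rows that repeat a pose let the fingers close. It gives the time, the measured TCP pose, the force and the opening at its end, in the units of the state.
- read_state(): the state, without advancing time (a new reading comes with each control period).
- capture(name): name is "scene" or "top" or "wrist"; returns (picture, depth): 420x560x3 uint8, red, green, blue; 420x560 float32, m along the optical axis (not along the pixel's ray), 0 where there is no reading.
- camera_info(name): a dict with "vfov" (degrees; the focal length in pixels is half the picture's height over the tangent of half this angle, whatever the lens; pixels are square), "cx", "cy" (the principal point, pixels), "dist" ([k1, k2, p1, p2, k3] as OpenCV has them; the pictures are not rectified), "R" (3x3) and "t" (3): a world point X has camera coordinates R X + t; the wrist camera has in their place "tool_from_camera" (4x4, takes a point from camera to tool coordinates, whose origin is the TCP and whose axes are the tool frame's). Camera axes: x right, y down, z forward; pixel columns grow to the right and rows downward; lengths in m; the calibration is good to about 2 mm. A picture is of the moment at which its call begins: read the wrist's pose just before it. camera_info takes no time and is no camera call.
- hand_in(): hands the job in, once; it reports no verdict.
Trained networks look in the newest picture that a camera, given by its name, has taken for a name from the list of things; names that differ only in an ending like _2 or _b are one class to them, and where a whole thing is asked for, a point or a joint stands for the part that bears it (a point fixed in the world has none). Each returns a list of dicts, best first, with "score" (0 to 1); they miss things now and then, are a little off and sometimes report something else, mostly with a low value. They report only what shows in the picture. A call takes as long as a camera call. They do not tell look-alikes from the thing itself.
- spot_in(label, camera): "centre" ([x, y, z] in m, in world coordinates, good to about 4 mm: the middle of the surface that is visible of it).
- silhouettes(label, camera): "region" (420x560 bool, what is visible of it).
The state is a dict: "time_s": time; "joint_positions": joint angles; "qvel": joint speeds; "tau": joint torques, N m; "position": TCP position; "tcp_rot": TCP orientation; "force": force on the tool from outside, world axes, zero at the start; "moment": the same for the moment, N m; "opening": opening from 0.0 (shut) to 1.0 (fully open).
Only numpy, scipy, OpenCV 4.12 (cv2) and the standard library are available. Lean on these libraries where they do the work, as an engineer would, in place of code of your own. Each camera call takes 0.05 s, during which the arm holds its last target.

## Task

Turn the heater's dial down (counter-clockwise) to the red mark on its scale. Then take the depth gauge out of its blue holder, push it straight down the brass guide tube on the heater until its collar stops on the mouth, draw it out again and present it for reading: hold the rod level in the gripper, still and touching nothing else, the whole gauge at least 25 cm above the worktop. Finish while holding it like that, with the dial still on the red mark and the flask and paper cup left where they are.

Things in the scene. Friction and masses are not known exactly. Their poses are not given: they have to be found in the camera images.
- dial (a joint): Angle of the heater's dial, rad, range 0 to 4.71, growing clockwise seen from above. At 0 the dial's white pointer line points along the heater's axes (-x, +y), i.e. 135 degrees counter-clockwise from heater +x; at value q it points at 135 degrees - q. The red mark on the scale is at 1.309 rad (60 degrees from heater +x, counter-clockwise). The dial always starts at a higher value (2.0 to 2.7) and stays where it is left (light friction, about 0.03 N m).
- dial_grip (a point): Centre of the dial's grip bar, on the dial's vertical turning axis; turns with the dial. The grey bar is 42 mm long along this point's x (the white pointer line is on the +x half), 12 mm thick along y, and reaches from 13 mm below this point to 13 mm above it. Below the bar is a 48 mm disc, 6 mm thick, and below that the heater's flat top (88 mm above the worktop), with a black scale disc of 92 mm round it.
- heater: White dry-block heater, fixed, 130 x 214 x 88 mm (x, y, z), origin at the centre of its underside; it may be turned a little about the vertical. Dial axis at (0, +50) mm, guide tube axis at (0, -55) mm in its frame.
- tube_mouth (a point): Centre of the mouth of the upright brass guide tube on the heater, 120 mm above the worktop, 105 mm beside the dial axis. The mouth flares: 24 mm wide at the top, narrowing within about 14 mm to the 15 mm bore, which goes straight down through the heater to the worktop. Mouth's outer diameter 32 mm.
- holder: Fixed holder: dark steel foot 80 x 80 x 12 mm with an upright blue tube, 29 mm outside, 15 mm bore, its top 110 mm above the worktop. Origin at the centre of the underside. The gauge stands in it, its collar resting on the top of the tube.
- gauge_grip (a point): Centre of the orange round grip disc at the top of the depth gauge (loose, 60 g nominal): disc 40 mm in diameter and 12 mm thick, its flat faces looking along this point's +y and -y, so fingers close along y and may approach from straight above (along -z) or at any slant in the x-z plane. Its axes are the gauge's axes: z along the rod from the tip to the disc. It stands 158 mm above the worktop when in the holder. The overall length of the gauge is 158 mm.
- gauge_collar (a point): Centre of the underside of the gauge's brass collar (36 mm diameter, 8 mm thick), 48 mm below gauge_grip along the rod and 90 mm above the tip.
- gauge_tip (a point): Tip of the gauge's steel rod (10 mm diameter, chamfered, with yellow, green and red bands), 138 mm from gauge_grip along the gauge's -z.
- flask: Bystander: conical glass flask, 63 mm wide, 109 mm tall, loose, origin at the centre of its underside.
- cup: Bystander: brown paper-look cup, 72 mm wide, 98 mm tall, loose, origin at the centre of its underside.
Not all that is in view belongs to the job. Of the things that look like the part that bears gauge_grip, the smallest one is meant.

How it is judged:
By the outcome, as a careful person would: the job done as asked, in the order asked, and still so for the second after the job is handed in, while the arm keeps its last pose, push and grip.
It also fails if it takes over 61 s, if anything falls off the work surface, if the arm or the gripper's body presses on something with over 40 N, if the wrist force passes 120 N, or if a joint passes its speed limit or range.

## Working session

There is one attempt and no reset: what is moved stays moved. The work goes in short steps, Python scripts to look and compute and a shell command to move; the robot and the scene stay as the last step left them, time stands still between calls to the robot, and variables do not carry over. Pictures are saved under pics/ and viewed, and the job is handed in when it is done.

```bash
ls; mkdir -p pics; cat > h.py <<'E'
import numpy as np,cv2
from rig import *
def snap(n,f):
    s=read_state(); p,d=capture(n); cv2.imwrite('pics/'+f,p[:,:,::-1]); return s,p,d
E
python3 - <<'E'
from h import *
for n in ['scene','top','wrist']:
    s,p,d=snap(n,n+'0.png'); np.savez(n+'0.npz',p=p,d=d)
    ci=camera_info(n); print(n,ci)
    if n!='wrist':
        for l in ['dial_grip','tube_mouth','heater','holder','gauge_grip','gauge_collar','flask','cup']:
            try: print(l,[(np.round(q['centre'],3).tolist(),round(q['score'],2)) for q in spot_in(l,n)])
            except Exception as e: print(l,e)
print(read_state())
E
```

```text
pics
scene {'vfov': 48.98855122554866, 'cx': 281.3374449380346, 'cy': 205.72964357395438, 'dist': array([-0.15135654,  0.        ,  0.        ,  0.        ,  0.        ]), 'R': array([[ 0.74521254, -0.66658191,  0.01807837],
       [-0.47899683, -0.55396759, -0.68094195],
       [ 0.46391842,  0.498787  , -0.73211422]]), 't': array([-0.37191736,  0.3937562 ,  0.98952486])}
dial_grip [([0.488, -0.228, 0.15], 0.7), ([0.522, 0.1, 0.103], 0.55), ([0.523, 0.373, 0.054], 0.52)]
tube_mouth [([0.501, 0.026, 0.087], 0.85)]
heater [([0.501, 0.022, 0.086], 0.62)]
holder [([0.477, -0.23, 0.014], 0.93)]
gauge_grip [([0.361, -0.272, 0.133], 0.89), ([0.37, -0.174, 0.171], 0.79), ([0.482, -0.223, 0.146], 0.69)]
gauge_collar [([0.362, -0.278, 0.132], 0.98), ([0.374, -0.174, 0.173], 0.79), ([0.488, -0.223, 0.149], 0.57)]
flask [([0.715, -0.07, 0.04], 0.58), ([0.476, -0.228, 0.016], 0.44)]
cup [([0.524, 0.371, 0.053], 0.58), ([0.502, 0.023, 0.087], 0.33)]
top {'vfov': 46.58454952405844, 'cx': 276.6911976424872, 'cy': 209.24926733516486, 'dist': array([-0.06510036,  0.        ,  0.        ,  0.        ,
[... 1269 characters left out ...]
01,  8.20860739e+01, -5.18690355e-04,
        6.76891650e+01, -1.02252348e+01]), 'qvel': array([-0.03786625,  0.10283685,  0.08531042,  0.06464377, -0.06781036,
        0.09203184]), 'tau': array([-3.91780441e-04, -4.40002620e+01, -1.76992571e+01,  6.33799005e-02,
        5.04546775e-02, -1.61450885e-05]), 'position': array([0.17438085, 0.60017346, 0.24158338]), 'tcp_rot': array([[ 2.79086848e-01,  9.60265864e-01,  3.60246618e-05],
       [ 9.60265863e-01, -2.79086850e-01,  5.36568911e-05],
       [ 6.15788903e-05,  1.96183203e-05, -9.99999998e-01]]), 'force': array([ 0.4299158 ,  0.40721666, -0.52173704]), 'moment': array([0.00821156, 0.00604247, 0.0023456 ]), 'opening': 0.9986104283391425}
```

View pics/scene0.png

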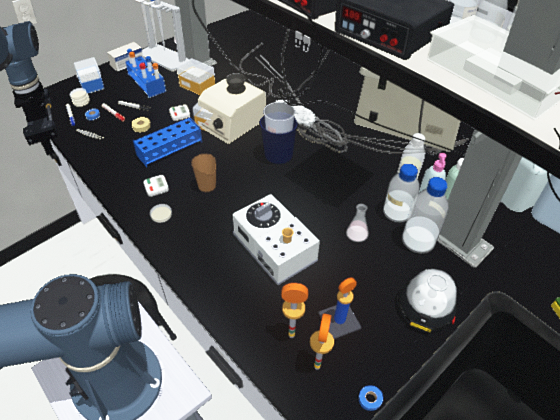

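View pics/top0.png

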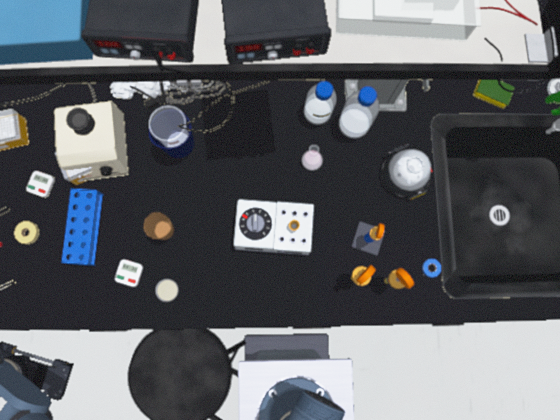

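```bash
python3 - <<'E'
import cv2
s=cv2.imread('pics/scene0.png');t=cv2.imread('pics/top0.png')
a=cv2.resize(s[265:385,260:380],(400,400),interpolation=2)
b=cv2.resize(t[190:300,340:450],(400,400),interpolation=2)
c=cv2.resize(t[190:260,225:325],(400,280),interpolation=2)
d=cv2.resize(s[185:285,225:325],(280,280),interpolation=2)
import numpy as np
r=np.zeros((280,800,3),np.uint8);r[:,:400]=c;r[:,400:680]=d
cv2.imwrite('pics/crop0.png',np.vstack([np.hstack([a,b]),r])[:, :][:600] if False else cv2.resize(np.vstack([np.hstack([a,b]),r]),(700,595)))
E
```

```text
(no output)
```

View pics/crop0.png

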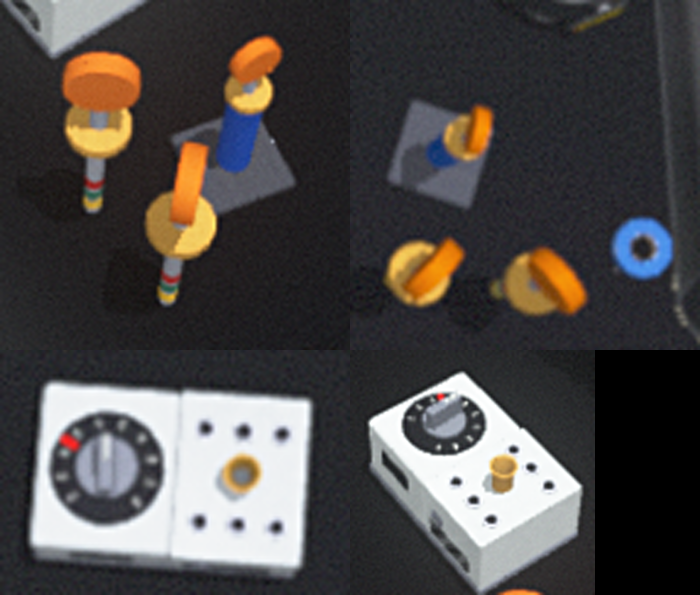

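```bash
cat >> h.py <<'E'
from scipy.spatial.transform import Rotation as Ro
def yawR(y,):
    a=np.radians(y); x=np.array([np.cos(a),np.sin(a),0]); z=np.array([0,0,-1.]); return np.array([x,np.cross(z,x),z]).T
def go(p,R):
    s=read_state(); T=s['tcp_rot']
    print('t',round(s['time_s'],2),'shift',np.round(T.T@(np.array(p)-s['position']),4),'rotvec',np.round(Ro.from_matrix(T.T@R).as_rotvec(degrees=True),2),'op',round(s['opening'],3), 'yaw',np.degrees(np.arctan2(T[1,0],T[0,0])).round(2),'pos',s['position'].round(4),'F',s['force'].round(1))
def K(n):
    c=camera_info(n); f=210/np.tan(np.radians(c['vfov'])/2)
    return np.array([[f,0,c['cx']],[0,f,c['cy']],[0,0,1]]),np.array(c['dist'])
def extr(n,s):
    c=camera_info(n)
    if n!='wrist': return c['R'],c['t']
    T=np.eye(4);T[:3,:3]=s['tcp_rot'];T[:3,3]=s['position']
    M=np.linalg.inv(T@c['tool_from_camera']); return M[:3,:3],M[:3,3]
def w2p(n,s,X):
    R,t=extr(n,s);k,d=K(n); return cv2.projectPoints(np.atleast_2d(X).astype(float),cv2.Rodrigues(np.array(R))[0],np.array(t),k,d)[0][:,0]
def p2w(n,s,uv,z=None,depth=None):
    R,t=extr(n,s);k,d=K(n); u=cv2.undistortPoints(np.atleast_2d(uv).astype(float)[:,None],k,d)[:,0]
    r=np.c_[u,np.ones(len(u))]; O=-R.T@t; D=r@R
    if z is not None: l=(z-O[2])/D[:,2]
    else: l=np.asarray(depth)
    return O+D*l[:,None]
E
python3 - <<'E'
from h import *
go([0.47,0.06,0.32],yawR(90))
E
```

```text
t 0.95 shift [-0.4362  0.4346 -0.0784] rotvec [  0.    -0.   -16.21] op 0.999 yaw 73.79 pos [0.1744 0.6002 0.2416] F [ 0.4  0.4 -0.5]
```

```bash
python3 -m jog '-0.05 0.05 -0.02 0 0 -4 1;-0.09 0.09 -0.04 0 0 -8 1;-0.13 0.13 -0.06 0 0 -12 1;-0.17 0.17 -0.078 0 0 -16.2 1;-0.21 0.21 -0.078 0 0 -16.2 1;-0.25 0.25 -0.078 0 0 -16.2 1;-0.29 0.29 -0.078 0 0 -16.2 1;-0.33 0.33 -0.078 0 0 -16.2 1'
python3 - <<'E'
from h import *
go([0.47,0.06,0.32],yawR(90))
E
```

```text
time_s: 1.95
position: [0.3999, 0.1896, 0.32]
tcp_rot: [[0.0, 1.0, 0.001], [1.0, -0.0, 0.0], [0.0, 0.001, -1.0]]
force: [0.9, 0.6, -0.6]
opening: 1.0
t 1.95 shift [-0.1296  0.0701 -0.    ] rotvec [ 0.07 -0.02 -0.  ] op 1.0 yaw 90.0 pos [0.3999 0.1896 0.32  ] F [ 0.9  0.6 -0.6]
```

```bash
python3 -m jog '-0.05 0.027 0 0 0 0 1;-0.095 0.053 0 0 0 0 1;-0.13 0.07 0 0 0 0 1;-0.13 0.07 0 0 0 0 1;-0.13 0.07 0 0 0 0 1'
python3 - <<'E'
from h import *
s,p,d=snap('wrist','w1.png'); np.savez('w1.npz',p=p,d=d,pos=s['position'],R=s['tcp_rot'])
go([0.47,0.06,0.32],yawR(90))
for l in ['dial_grip','tube_mouth','heater']:
    print(l,[(np.round(q['centre'],3).tolist(),round(q['score'],2)) for q in spot_in(l,'wrist')])
E
```

```text
time_s: 2.58
position: [0.4686, 0.0616, 0.3194]
tcp_rot: [[0.0, 1.0, -0.001], [1.0, -0.0, 0.001], [0.001, -0.001, -1.0]]
force: [-0.6, -0.6, -0.1]
opening: 1.002
t 2.62 shift [-0.002   0.0016 -0.0005] rotvec [-0.05 -0.03  0.03] op 1.001 yaw 90.03 pos [0.4684 0.062  0.3195] F [-0.5  0.2  1.2]
dial_grip [([0.519, 0.098, 0.096], 0.55)]
tube_mouth [([0.498, 0.047, 0.085], 0.57)]
heater [([0.501, 0.055, 0.09], 0.69), ([0.488, -0.212, 0.13], 0.57)]
```

View pics/w1.png

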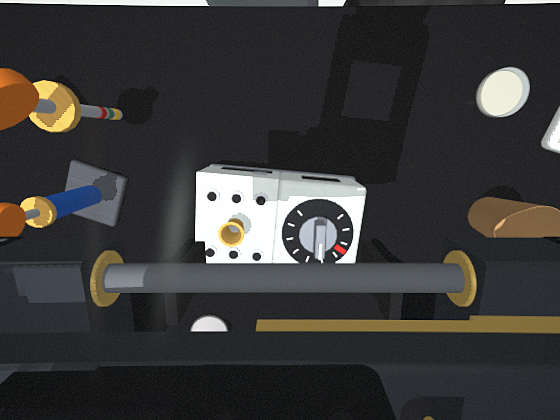

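```bash
python3 - <<'E'
import cv2
s=cv2.imread('pics/w1.png')
cv2.imwrite('pics/w1c.png',cv2.resize(s[160:270,190:370],(792,484),interpolation=2))
t=cv2.imread('pics/top0.png')
cv2.imwrite('pics/t0c.png',cv2.resize(t[190:260,225:325],(800,560),interpolation=2))
E
```

```text
(no output)
```

View pics/w1c.png

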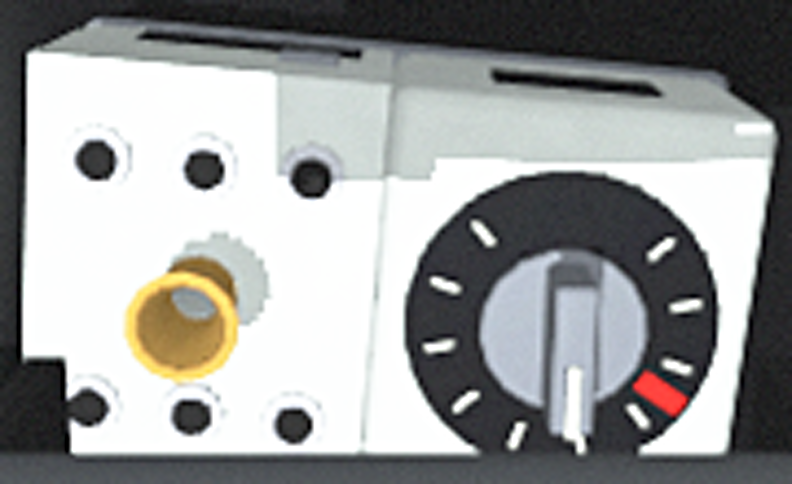

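View pics/t0c.png

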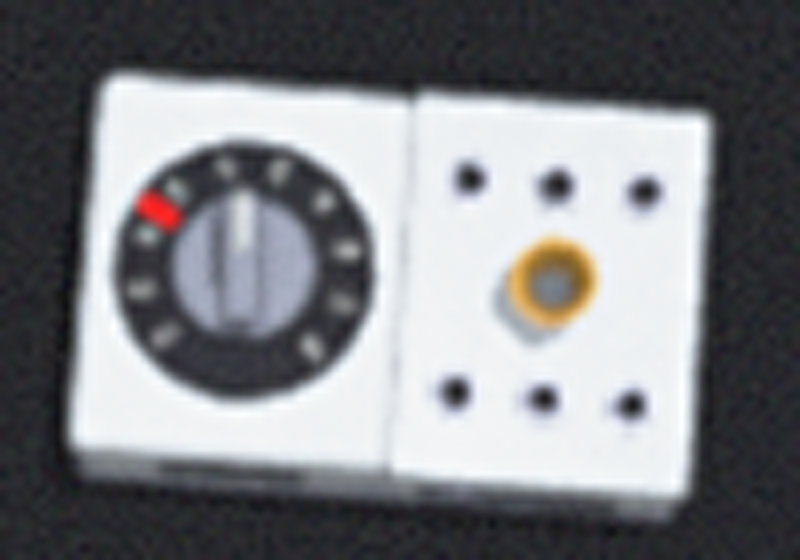

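```bash
cat > fit.py <<'E'
from h import *
from scipy.optimize import least_squares
z=np.load('w1.npz'); sw=dict(position=z['pos'],tcp_rot=z['R'])
def cr(l,k,ox,oy): return (np.array(l)+.5)/k-.5+np.array([ox,oy])
a=np.radians(60)
# red radius unknown r ; model
def model(p,names,r):
    M={'c1':(65,107,88),'c2':(65,-107,88),'c3':(-65,-107,88),'c4':(-65,107,88),'disc':(0,50,89),'mouth':(0,-55,120),'red':(r*np.cos(a),50+r*np.sin(a),89)}
    X=np.array([M[n] for n in names])/1000.; R=Ro.from_euler('z',p[2]).as_matrix()
    return X@R.T+[p[0],p[1],0]
top=dict(c1=(105,73),c2=(713,108),c3=(688,500),c4=(72,450),disc=(243,270),mouth=(553,282),red=(160,211))
wr=dict(disc=(561,325),mouth=(182,326),red=(660,394),c3=(26,52),c4=(778,150))
def fit(sets):
    def f(p):
        o=[]
        for n,D,k,ox,oy in sets:
            N=list(D); o.append((w2p(n,sw,model(p,N,p[3]*1000))-cr([D[i] for i in N],k,ox,oy)).ravel())
        return np.concatenate(o)
    r=least_squares(f,[.51,.06,0,.035],loss='soft_l1'); print(r.x.round(4),np.degrees(r.x[2]).round(2),r.fun.round(1).tolist()); return r.x
T=('top',top,8,225,190);W=('wrist',wr,4.4,190,160)
if __name__=='__main__':
    for s in ([T],[W],[T,W]):
        p=fit(s)
        print(model(p,['disc','mouth'],p[3]*1000).round(4).tolist())
    # pointer directions
    A=p2w('top',sw,cr([(243,193),(242,250)],8,225,190),z=.114); B=p2w('wrist',sw,cr([(573,372),(576,436)],4.4,190,160),z=.114)
    for P in (A[::-1],B):
        v=P[1]-P[0]; print(P.round(4).tolist(), np.degrees(np.arctan2(v[1],v[0])))
E
python3 fit.py
```

```text
[ 0.5194  0.0537 -0.0888  0.0361] -5.09 [-1.1, 0.0, 0.2, 1.4, 0.5, -0.7, -1.1, -0.3, 0.4, 0.1, 0.5, -0.2, -0.1, 0.1]
[[0.5239, 0.1035, 0.089], [0.5145, -0.001, 0.12]]
[ 0.5229  0.0558 -0.1003  0.0359] -5.75 [-0.1, 0.8, -0.3, 0.5, -0.4, 0.6, -0.3, -0.4, 3.4, -5.3]
[[0.5279, 0.1056, 0.089], [0.5174, 0.0011, 0.12]]
[ 0.5221  0.0552 -0.0944  0.0364] -5.41 [-1.4, -1.1, -0.2, 0.7, -0.2, -1.5, -1.8, -1.5, -0.2, -1.0, -0.1, -1.1, -0.7, -1.0, -0.5, -0.1, -0.8, 0.1, -0.4, -0.2, -1.2, -0.6, 2.7, -6.5]
[[0.5268, 0.105, 0.089], [0.5169, 0.0005, 0.12]]
[[0.5272, 0.1043, 0.114], [0.5466, 0.1038, 0.114]] -1.4694487528935105
[[0.532, 0.1064, 0.114], [0.5507, 0.1077, 0.114]] 4.14933249898894
```

```bash
python3 -m jog '-0.02 -0.0 0.04 0 0 0 0.6;0.02 0.03 0.08 0 0 0 0.6;0.042 0.056 0.1 0 0 0 0.6;0.042 0.056 0.1 0 0 0 0.6;0.042 0.056 0.1 0 0 0 0.6'
python3 - <<'E'
from h import *
s,p,d=snap('wrist','w2.png'); np.savez('w2.npz',p=p,d=d,pos=s['position'],R=s['tcp_rot'])
go([0.526,0.1045,0.119],yawR(91))
E
```

```text
time_s: 3.4
position: [0.5245, 0.1037, 0.2197]
tcp_rot: [[-0.002, 1.0, -0.001], [1.0, 0.002, -0.0], [-0.0, -0.001, -1.0]]
force: [-0.2, -0.9, 1.0]
opening: 0.617
t 3.45 shift [0.0012 0.0014 0.1011] rotvec [ 0.01  0.01 -0.96] op 0.61 yaw 90.04 pos [0.5246 0.1033 0.2201] F [1.5 0.5 0.6]
```

View pics/w2.png

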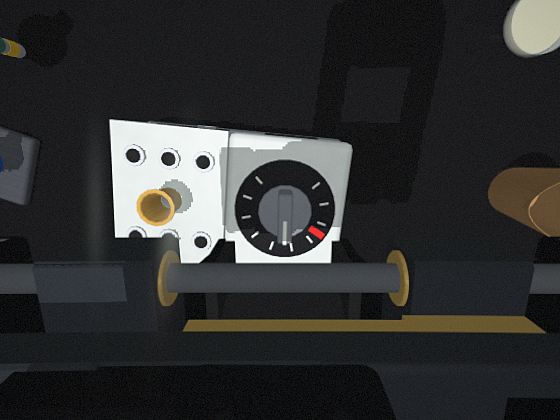

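```bash
python3 - <<'E'
import cv2
s=cv2.imread('pics/w2.png')
cv2.imwrite('pics/w2c.png',cv2.resize(s[155:265,225:345],(720,660),interpolation=2)[:600])
E
```

```text
(no output)
```

View pics/w2c.png

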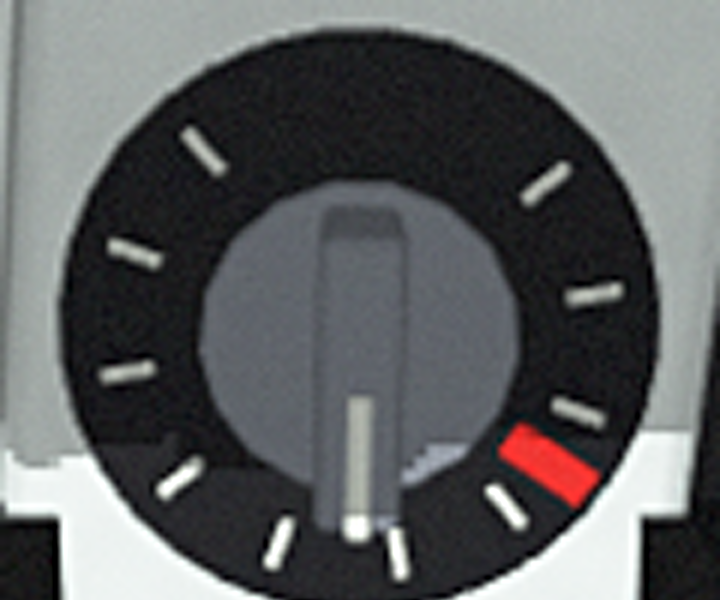

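```bash
python3 - <<'E'
from fit import *
z=np.load('w2.npz'); s=dict(position=z['pos'],tcp_rot=z['R'])
c=lambda l: cr(l,6,225,155)
pt=p2w('wrist',s,c([(362,400),(356,530)]),z=.12); v=pt[1]-pt[0]; print(pt.round(4),np.degrees(np.arctan2(v[1],v[0])))
e=p2w('wrist',s,c([(60,325),(660,325),(360,28),(549,465)]),z=.0885); print(e.round(4))
m=(e[0]+e[1])/2; cx=e[2,0]+.046; print('centre',cx,m[1]); v=e[3]-[cx,m[1],0]; print('red',np.degrees(np.arctan2(v[1],v[0])))
print(p2w('wrist',s,c([(362,530-130+65-0)]),z=.12))
g=p2w('wrist',s,[(155.5,208)],z=.12); print('mouth',g)
E
```

```text
[[0.5287 0.1059 0.12  ]
 [0.5475 0.1051 0.12  ]] -2.378035871689802
[[0.526  0.0599 0.0885]
 [0.5258 0.1516 0.0885]
 [0.481  0.1056 0.0885]
 [0.5483 0.1353 0.0885]]
centre 0.5270092686322663 0.1057374841980746
red 54.19456371093153
[[0.53800892 0.10595708 0.12      ]]
mouth [[0.51766876 0.00117874 0.12      ]]
```

```bash
python3 -m jog '0.002 0.002 0.03 0 0 2.4 0.6;0.002 0.002 0.06 0 0 2.4 0.6;0.002 0.002 0.09 0 0 2.4 0.6;0.002 0.002 0.101 0 0 2.4 0.6;0.002 0.002 0.101 0 0 2.4 0.4;0.002 0.002 0.101 0 0 2.4 0.3;0.002 0.002 0.101 0 0 2.4 0.25;0.002 0.002 0.101 0 0 2.4 0.25'
python3 - <<'E'
from h import *
go([0.527,0.1055,0.119],yawR(87.6))
E
```

```text
time_s: 4.45
position: [0.5276, 0.1052, 0.1193]
tcp_rot: [[0.042, 0.999, 0.001], [0.999, -0.042, -0.0], [0.0, 0.001, -1.0]]
force: [-0.1, -0.6, -0.4]
opening: 0.28
t 4.45 shift [ 0.0003 -0.0006  0.0003] rotvec [ 0.08 -0.    0.  ] op 0.28 yaw 87.6 pos [0.5276 0.1052 0.1193] F [-0.1 -0.6 -0.4]
```

```bash
python3 -m jog '0 0 0 0 0 0 0.12;0 0 0 0 0 0 0.0;0 0 0 0 0 0 0.0;0 0 0 0 0 0 0.0'
python3 - <<'E'
from h import *
go([0.527,0.1055,0.119],yawR(144.4))
print(read_state()['moment'])
E
```

```text
time_s: 4.95
position: [0.5272, 0.1051, 0.1187]
tcp_rot: [[0.042, 0.999, 0.0], [0.999, -0.042, -0.0], [-0.0, 0.0, -1.0]]
force: [-1.0, -0.3, 1.7]
opening: 0.136
t 4.95 shift [ 0.0003 -0.0002 -0.0003] rotvec [ 1.00e-02  1.00e-02 -5.68e+01] op 0.136 yaw 87.6 pos [0.5272 0.1051 0.1187] F [-1.  -0.3  1.7]
[-0.03215737  0.02130374 -0.04897931]
```

Gripped with no force. Now turn counter-clockwise by 57°.

```bash
python3 -m jog '0 0 0 0 0 -8 0;0 0 0 0 0 -17 0;0 0 0 0 0 -26 0;0 0 0 0 0 -35 0;0 0 0 0 0 -44 0;0 0 0 0 0 -52 0;0 0 0 0 0 -57 0;0 0 0 0 0 -57 0'
python3 - <<'E'
from h import *
go([0.527,0.1055,0.119],yawR(144.4))
print(read_state()['moment'])
s,p,d=snap('wrist','w3.png')
cv2.imwrite('pics/w3c.png',cv2.resize(p[155:265,225:345,::-1],(720,660),interpolation=2)[:600])
E
```

```text
time_s: 5.95
position: [0.5264, 0.1066, 0.1187]
tcp_rot: [[-0.815, 0.58, -0.001], [0.58, 0.815, 0.002], [0.002, 0.001, -1.0]]
force: [-0.7, 4.3, 3.0]
opening: 0.136
t 5.95 shift [-0.0011 -0.0006 -0.0003] rotvec [ 0.07 -0.14  0.16] op 0.136 yaw 144.56 pos [0.5264 0.1066 0.1187] F [-0.7  4.3  3. ]
[0.95588759 0.30995523 0.03125228]
```

View pics/w3.png

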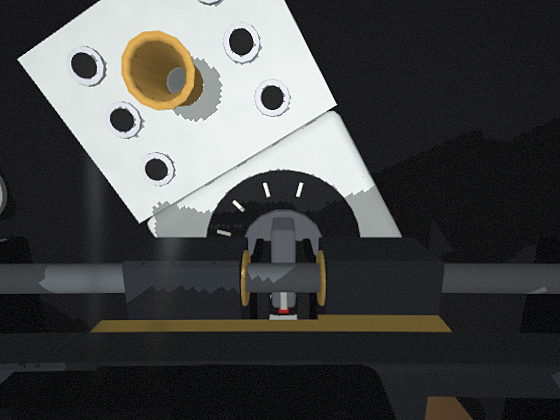

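```bash
python3 -m jog '0 0 0 0 0 0 0.2;0 0 0 0 0 0 0.5;0 0 0 0 0 0 0.6;0 0 -0.04 0 0 0 0.6;0 0 -0.1 0 0 0 0.6;0 0 -0.1 0 0 0 0.6'
python3 - <<'E'
from h import *
go([0.527,0.1055,0.119],yawR(144.4))
s,p,d=snap('wrist','w4.png');np.savez('w4.npz',p=p,d=d,pos=s['position'],R=s['tcp_rot'])
cv2.imwrite('pics/w4c.png',cv2.resize(p[155:265,225:345,::-1],(720,660),interpolation=2)[:600])
E
```

```text
time_s: 6.75
position: [0.5306, 0.105, 0.2231]
tcp_rot: [[-0.815, 0.579, 0.011], [0.579, 0.815, -0.0], [-0.009, 0.006, -1.0]]
force: [0.5, 0.5, -0.3]
opening: 0.588
t 6.75 shift [ 0.0042 -0.0023  0.104 ] rotvec [0.36 0.53 0.19] op 0.588 yaw 144.59 pos [0.5306 0.105  0.2231] F [ 0.5  0.5 -0.3]
```

View pics/w4c.png

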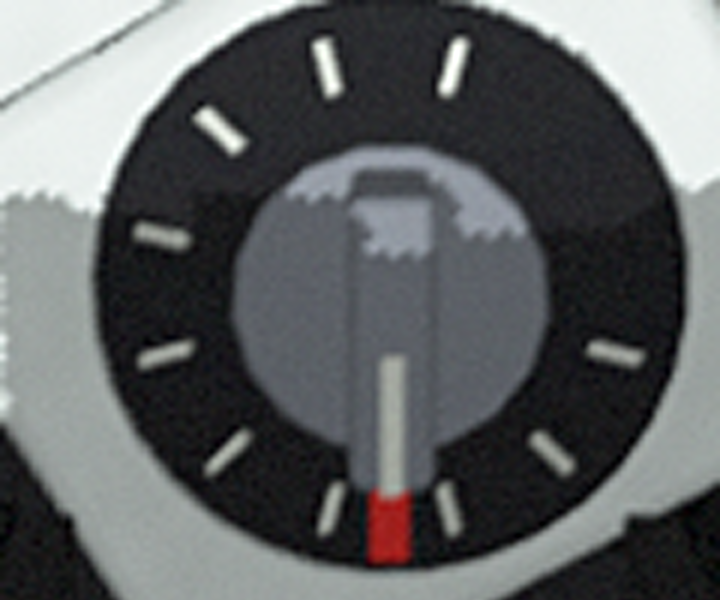

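```bash
python3 - <<'E'
from fit import *
z=np.load('w4.npz'); s=dict(position=z['pos'],tcp_rot=z['R']);p=z['p'].astype(int)
c=lambda l: cr(l,6,225,155)
pt=p2w('wrist',s,c([(393,357),(395,490)]),z=.12); v=pt[1]-pt[0]; print(pt.round(4),np.degrees(np.arctan2(v[1],v[0])))
m=(p[...,0]>130)&(p[...,1]<70)&(p[...,2]<70); ys,xs=np.nonzero(m[150:270,225:345]); 
u=[xs.mean()+225,ys.mean()+150]; print(u,len(xs))
r=p2w('wrist',s,[u],z=.0885)[0]
# disc outer extents on 4 sides -> fit circle
e=p2w('wrist',s,c([(97,270),(686,270),(180,60),(590,40),(150,450),(640,440),(390,568)]),z=.0885)
A=np.c_[2*e[:,:2],np.ones(len(e))]; q=np.linalg.lstsq(A,(e[:,:2]**2).sum(1),rcond=None)[0]; print('c',q[:2],np.sqrt(q[2]+q[0]**2+q[1]**2))
for C in (q[:2],(.527,.1055)):
    v=r[:2]-C; print('red',np.degrees(np.arctan2(v[1],v[0])))
E
```

```text
[[0.5269 0.1071 0.12  ]
 [0.5378 0.1231 0.12  ]] 55.73878633920457
[np.float64(289.4918032786885), np.float64(242.39344262295083)] 61
c [0.5249143  0.10451469] 0.04628701255776694
red 54.37095908001832
red 56.07123575635272
```

```bash
python3 - <<'E'
from h import *
go([0.48,-0.21,0.32],yawR(73))
E
```

```text
t 6.8 shift [-0.1434 -0.2846 -0.0995] rotvec [ 0.32  0.12 71.59] op 0.591 yaw 144.59 pos [0.5286 0.105  0.2207] F [-0.2  0.4 -1. ]
```

```bash
python3 -m jog '0 0 -0.05 0 0 9 0.7;-0.025 -0.045 -0.09 0 0 18 0.7;-0.05 -0.095 -0.1 0 0 27 0.7;-0.075 -0.145 -0.1 0 0 36 0.7;-0.1 -0.195 -0.1 0 0 45 0.7;-0.12 -0.24 -0.1 0 0 54 0.7;-0.143 -0.284 -0.1 0 0 63 0.7;-0.143 -0.284 -0.1 0 0 71.6 0.7'
python3 -m jog '0 0 0 0 0 0 0.7;0 0 0 0 0 0 0.7'
python3 - <<'E'
from h import *
s,p,d=snap('wrist','w5.png');np.savez('w5.npz',p=p,d=d,pos=s['position'],R=s['tcp_rot'])
go([0.48,-0.21,0.32],yawR(73))
print([(q['score'],q['centre']) for q in spot_in('gauge_grip','wrist')])
E
```

```text
time_s: 7.8
position: [0.4781, -0.2125, 0.3165]
tcp_rot: [[0.302, 0.953, -0.003], [0.953, -0.302, 0.001], [-0.0, -0.003, -1.0]]
force: [0.7, 0.2, -0.2]
opening: 0.698
time_s: 8.05
position: [0.4788, -0.2085, 0.3176]
tcp_rot: [[0.29, 0.957, -0.002], [0.957, -0.29, 0.001], [0.001, -0.002, -1.0]]
force: [0.1, 0.9, 0.3]
opening: 0.7
t 8.1 shift [-0.0013  0.0015 -0.0022] rotvec [-0.09 -0.03  0.15] op 0.702 yaw 73.15 pos [ 0.479  -0.2084  0.3178] F [ 0.1 -0.4 -0.2]
[(0.97, [0.4853, -0.2196, 0.1591]), (0.91, [0.3669, -0.2595, 0.2015]), (0.72, [0.3805, -0.176, 0.2105])]
```

View pics/w5.png

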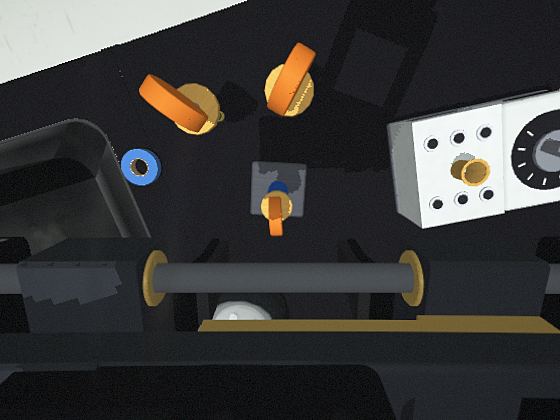

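Candidates for the gauge in the wrist picture: (172,100), (292,78), (276,215). The last one has the smallest disc and stands in the blue holder. I'll check it in an enlarged crop.

```bash
python3 - <<'E'
from h import *
z=np.load('w5.npz'); s=dict(position=z['pos'],tcp_rot=z['R']);p=z['p'];d=z['d']
cv2.imwrite('pics/w5c.png',cv2.resize(p[150:250,225:325,::-1],(600,600),interpolation=2))
hsv=cv2.cvtColor(p,cv2.COLOR_RGB2HSV); m=(hsv[...,0]<15)&(hsv[...,1]>190)&(hsv[...,2]>90); m[:150]=0; m[250:]=0; m[:,:225]=0;m[:,325:]=0
ys,xs=np.nonzero(m); print(len(xs),xs.min(),xs.max(),ys.min(),ys.max())
P=p2w('wrist',s,np.c_[xs,ys],depth=d[ys,xs]); print(P[:,2].min(),P[:,2].max())
print('mean',P.mean(0), P.min(0),P.max(0))
t=P[P[:,2]>.158]; C=t[:,:2].mean(0); u,sv,vt=np.linalg.svd(t[:,:2]-C); print(C,vt[0],np.degrees(np.arctan2(vt[0,1],vt[0,0])),sv/np.sqrt(len(t)),len(t))
for n in range(165,182,2):
    q=P[abs(P[:,2]-n/1000)<.001]; 
    if len(q): print(n,q.mean(0).round(4),q.min(0).round(4),q.max(0).round(4))
E
```

```text
400 269 282 197 235
-0.0005608414489768898 0.461463961836856
mean [ 0.4872898  -0.21806123  0.17141758] [ 0.41531702 -0.24680743 -0.00056084] [ 0.56340792 -0.18795273  0.46146396]
[ 0.48610714 -0.2177676 ] [ 0.96168016 -0.27417378] -15.91278308336611 [0.01161312 0.00347399] 390
165 [ 0.473  -0.2149  0.1652] [ 0.4712 -0.2195  0.164 ] [ 0.4758 -0.2095  0.1659]
167 [ 0.4773 -0.2156  0.1671] [ 0.4715 -0.2276  0.166 ] [ 0.508  -0.2099  0.1679]
169 [ 0.4863 -0.2174  0.1688] [ 0.473  -0.2279  0.168 ] [ 0.5086 -0.2095  0.1699]
171 [ 0.485  -0.2173  0.1711] [ 0.4741 -0.2282  0.17  ] [ 0.5067 -0.2101  0.1719]
173 [ 0.4877 -0.2182  0.1731] [ 0.4744 -0.2277  0.172 ] [ 0.505  -0.2103  0.174 ]
175 [ 0.4879 -0.2183  0.1751] [ 0.4781 -0.2272  0.174 ] [ 0.503 -0.211  0.176]
177 [ 0.4893 -0.2185  0.1771] [ 0.4788 -0.2265  0.176 ] [ 0.5009 -0.212   0.178 ]
179 [ 0.4885 -0.2197  0.1784] [ 0.482  -0.2257  0.178 ] [ 0.498  -0.2136  0.1796]
```

View pics/w5c.png

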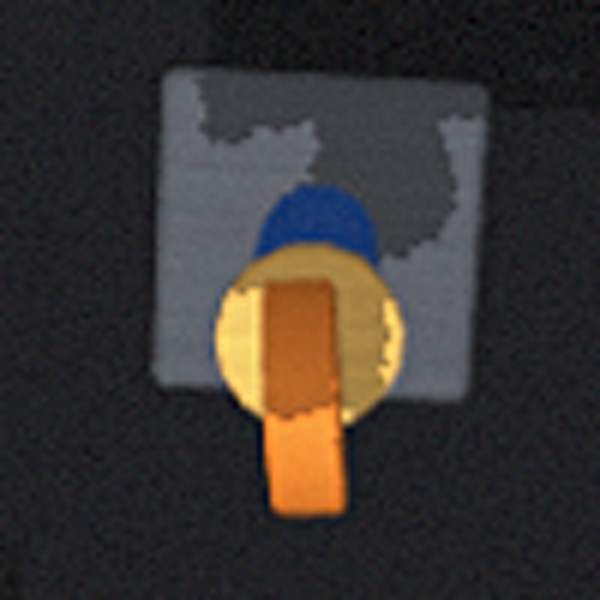

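```bash
python3 - <<'E'
from h import *
go([0.4893,-0.2187,0.158],yawR(74.3))
E
```

```text
t 8.15 shift [-0.007   0.0129  0.1601] rotvec [-0.06 -0.02 -1.16] op 0.696 yaw 73.14 pos [ 0.4791 -0.2084  0.3181] F [ 0.4 -0.3  0.5]
```

```bash
python3 -m jog '-0.007 0.013 0.03 0 0 -1.2 0.7;-0.007 0.013 0.07 0 0 -1.2 0.7;-0.007 0.013 0.11 0 0 -1.2 0.7;-0.007 0.013 0.11 0 0 -1.2 0.7'
python3 - <<'E'
from h import *
s,p,d=snap('wrist','w6.png');np.savez('w6.npz',p=p,d=d,pos=s['position'],R=s['tcp_rot'])
go([0.4893,-0.2187,0.158],yawR(74.3))
E
```

```text
time_s: 8.65
position: [0.4878, -0.2177, 0.206]
tcp_rot: [[0.271, 0.963, -0.006], [0.963, -0.271, 0.004], [0.003, -0.007, -1.0]]
force: [-1.3, 0.2, 0.2]
opening: 0.7
t 8.7 shift [0.0001 0.0001 0.05  ] rotvec [-0.14 -0.05 -0.01] op 0.701 yaw 74.29 pos [ 0.4893 -0.2188  0.208 ] F [-0.2  0.2  0.5]
```

View pics/w6.png

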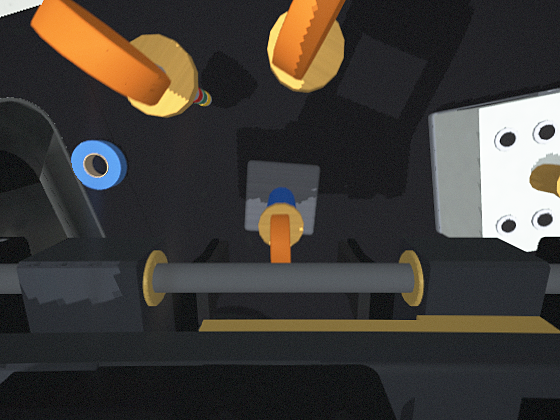

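```bash
python3 -m jog '0 0 0.03 0 0 0 0.5;0 0 0.05 0 0 0 0.4;0 0 0.05 0 0 0 0.3;0 0 0.05 0 0 0 0.2;0 0 0.05 0 0 0 0.05;0 0 0.05 0 0 0 0;0 0 0.05 0 0 0 0'
python3 - <<'E'
from h import *
go([0.4893,-0.2187,0.158],yawR(74.3))
print(read_state()['moment'])
E
```

```text
time_s: 9.57
position: [0.4902, -0.22, 0.1596]
tcp_rot: [[0.272, 0.962, 0.002], [0.962, -0.272, -0.001], [-0.001, 0.002, -1.0]]
force: [0.5, 0.6, 6.5]
opening: 0.133
t 9.57 shift [ 0.001  -0.0012  0.0016] rotvec [ 0.11  0.04 -0.1 ] op 0.133 yaw 74.2 pos [ 0.4902 -0.22    0.1596] F [0.5 0.6 6.5]
[0.09105668 0.12981843 0.00826079]
```

```bash
python3 -m jog '0 0 -0.01 0 0 0 0;0 0 -0.03 0 0 0 0;0 0 -0.06 0 0 0 0;0 0 -0.095 0 0 0 0;0 0 -0.13 0 0 0 0;0 0 -0.145 0 0 0 0;0 0 -0.145 0 0 0 0'
python3 - <<'E'
from h import *
s,p,d=snap('wrist','w7.png');snap('scene','s7.png')
go([0.517,0.0005,0.305],yawR(79))
for n in ['s7']:
    a=cv2.imread('pics/s7.png')[200:350,220:420]; cv2.imwrite('pics/s7c.png',cv2.resize(a,(800,600)))
E
```

```text
time_s: 10.45
position: [0.4897, -0.2198, 0.3042]
tcp_rot: [[0.272, 0.962, 0.001], [0.962, -0.272, -0.001], [-0.001, 0.002, -1.0]]
force: [-0.9, -0.1, -1.5]
opening: 0.138
t 10.55 shift [ 0.219  -0.0327 -0.0025] rotvec [-0.15 -0.06 -4.81] op 0.135 yaw 74.19 pos [ 0.4888 -0.2191  0.3023] F [-0.   0.6 -1.6]
```

View pics/w7.png

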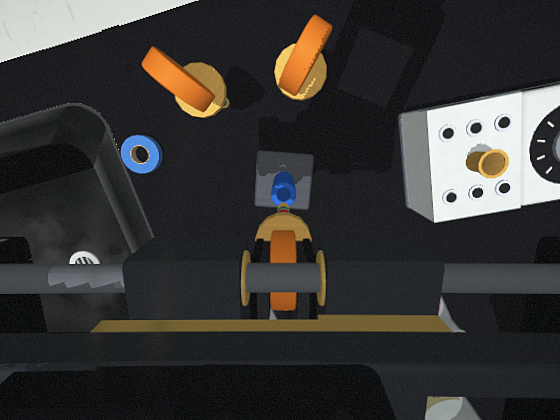

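View pics/s7c.png

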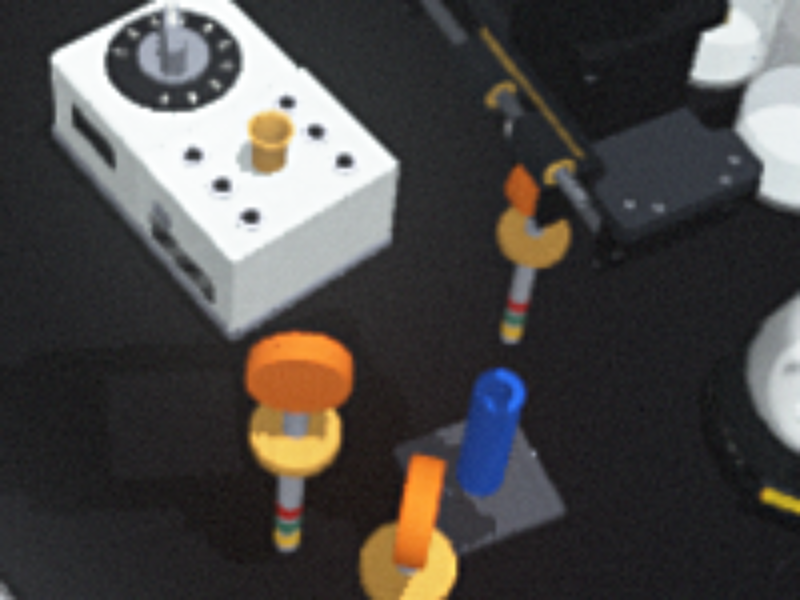

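```bash
python3 - <<'E'
from h import *
s=read_state(); P=s['position']
for o in (0,.048,.138):
    print(o,((w2p('scene',s,P-[0,0,o])[0]-[220,200])*4).round(0), w2p('wrist',s,P+s['tcp_rot'][:,2]*o)[0].round(1))
for n in('scene','wrist'):
  for l in ('gauge_tip','gauge_collar','gauge_grip'): print(n,l,[(q['score'],np.round(q['centre'],4)) for q in spot_in(l,n)])
E
```

```text
0 [543. 179.] [280.7 268.9]
0.048 [530. 238.] [281.3 237.4]
0.138 [507. 337.] [281.9 205.7]
scene gauge_tip [(0.84, array([ 0.3556, -0.274 ,  0.1379])), (0.8, array([ 0.483 , -0.2253,  0.2623])), (0.63, array([ 0.3726, -0.1777,  0.1736]))]
scene gauge_collar [(0.84, array([ 0.3579, -0.2761,  0.1326])), (0.64, array([ 0.4856, -0.2221,  0.264 ])), (0.59, array([ 0.373 , -0.1738,  0.1719]))]
scene gauge_grip [(0.82, array([ 0.3606, -0.2717,  0.1325])), (0.78, array([ 0.4819, -0.2201,  0.259 ])), (0.67, array([ 0.3698, -0.175 ,  0.1695]))]
wrist gauge_tip [(0.83, array([ 0.3845, -0.1696,  0.2009])), (0.78, array([ 0.3731, -0.2592,  0.2052])), (0.74, array([ 0.4774, -0.2186,  0.3065]))]
wrist gauge_collar [(0.84, array([ 0.367 , -0.2601,  0.1992])), (0.77, array([ 0.4808, -0.2165,  0.3045])), (0.68, array([ 0.3825, -0.1718,  0.2071]))]
wrist gauge_grip [(0.95, array([ 0.3698, -0.2609,  0.2021])), (0.91, array([ 0.3785, -0.1771,  0.2062])), (0.67, array([ 0.4769, -0.2205,  0.3048]))]
```

```bash
python3 - <<'E'
from h import *
go([0.5172,0.001,0.3042],yawR(90))
E
python3 -m jog '0.03 -0.005 0 0 0 -2 0;0.07 -0.01 0 0 0 -4 0;0.11 -0.017 0 0 0 -7 0;0.15 -0.023 0 0 0 -10 0;0.19 -0.03 0 0 0 -13 0;0.22 -0.032 0 0 0 -15.8 0;0.22 -0.032 0 0 0 -15.8 0;0.22 -0.032 0 0 0 -15.8 0'
python3 - <<'E'
from h import *
s,p,d=snap('wrist','w8.png');s1,q,_=snap('scene','s8.png');_,t,_=snap('top','t8.png')
go([0.5172,0.001,0.3042],yawR(90))
P=s['position']; print(w2p('wrist',s,[P-[0,0,.138],[.5172,.001,.12]]),w2p('scene',s,[P-[0,0,.138],[.5172,.001,.12]]),w2p('top',s,[P-[0,0,.138],[.5172,.001,.12]]))
a=np.hstack([cv2.resize(p[140:240,230:330,::-1],(400,400),interpolation=2),cv2.resize(q[180:280,230:330,::-1],(400,400),interpolation=2)]); cv2.imwrite('pics/c8.png',a)
E
```

```text
t 10.85 shift [ 0.2197 -0.0332 -0.0013] rotvec [ -0.09  -0.05 -15.8 ] op 0.134 yaw 74.2 pos [ 0.4893 -0.2195  0.3027] F [-0.2  0.6 -1.1]
time_s: 11.85
position: [0.5186, 0.0003, 0.3033]
tcp_rot: [[0.0, 1.0, -0.0], [1.0, -0.0, -0.001], [-0.001, -0.0, -1.0]]
force: [-0.3, 0.4, -1.8]
opening: 0.139
t 12.0 shift [ 0.0013 -0.0014 -0.0008] rotvec [-0.02  0.02 -0.1 ] op 0.138 yaw 89.9 pos [ 5.186e-01 -3.000e-04  3.034e-01] F [-0.   0.6 -0.5]
[[282.40132477 205.53101968]
 [283.2234241  194.5653048 ]] [[288.55602145 219.26799159]
 [287.39182404 231.44548385]] [[294.59810663 220.46433753]
 [293.43168997 223.63106429]]
```

View pics/c8.png

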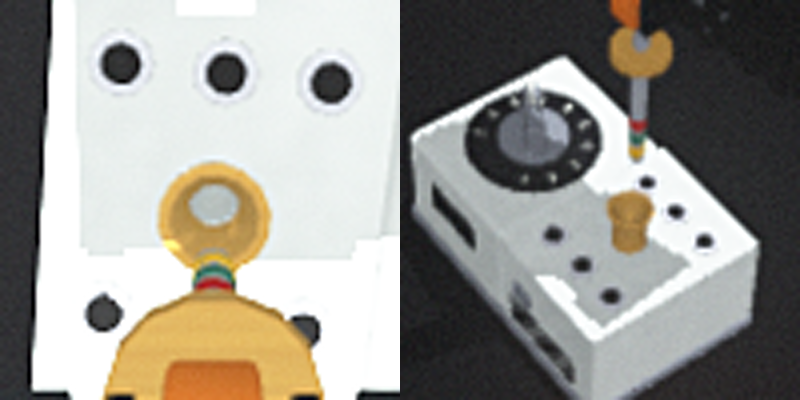

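```bash
python3 -m jog '0.001 -0.0014 0 0 0 0 0;0.001 -0.0014 0.02 0 0 0 0;0.001 -0.0014 0.04 0 0 0 0;0.001 -0.0014 0.055 0 0 0 0;0.001 -0.0014 0.055 0 0 0 0'
python3 - <<'E'
from h import *
go([0.5172,0.001,0.1696],yawR(90))
print(read_state()['moment'])
E
```

```text
time_s: 12.62
position: [0.5165, 0.0016, 0.2475]
tcp_rot: [[0.001, 1.0, -0.003], [1.0, -0.001, 0.001], [0.001, -0.003, -1.0]]
force: [-0.4, -0.2, -1.3]
opening: 0.131
t 12.62 shift [-0.0007  0.0009  0.0779] rotvec [-0.16 -0.03 -0.04] op 0.131 yaw 89.96 pos [0.5165 0.0016 0.2475] F [-0.4 -0.2 -1.3]
[0.07444204 0.0011591  0.03498413]
```

```bash
python3 -m jog '0 0 0.015 0 0 0 0;0 0 0.03 0 0 0 0;0 0 0.045 0 0 0 0;0 0 0.06 0 0 0 0;0 0 0.07 0 0 0 0;0 0 0.07 0 0 0 0'
python3 - <<'E'
from h import *
go([0.5172,0.001,0.1696],yawR(90))
print(read_state()['moment'])
E
```

```text
time_s: 13.38
position: [0.5168, 0.0019, 0.1776]
tcp_rot: [[0.0, 1.0, -0.002], [1.0, -0.0, 0.0], [0.0, -0.002, -1.0]]
force: [-0.4, 0.7, -1.6]
opening: 0.136
t 13.38 shift [-0.0009  0.0004  0.008 ] rotvec [-0.12 -0.03 -0.  ] op 0.136 yaw 90.0 pos [0.5168 0.0019 0.1776] F [-0.4  0.7 -1.6]
[ 0.05844402  0.01654498 -0.00654764]
```

Free so far; the last 8 mm, plus a little press.

```bash
python3 -m jog '0 0 0.004 0 0 0 0;0 0 0.007 0 0 0 0;0 0 0.0085 0 0 0 0;0 0 0.0095 0 0 0 0;0 0 0.0095 0 0 0 0'
python3 - <<'E'
from h import *
s1,q,_=snap('scene','s9.png')
go([0.5172,0.001,0.1696],yawR(90))
cv2.imwrite('pics/c9.png',cv2.resize(q[180:280,230:330,::-1],(600,600),interpolation=2))
E
```

```text
time_s: 14.0
position: [0.5174, 0.0018, 0.1696]
tcp_rot: [[-0.0, 1.0, 0.0], [1.0, 0.0, -0.0], [-0.0, 0.0, -1.0]]
force: [-1.3, 0.1, 3.9]
opening: 0.141
t 14.05 shift [-0.0008 -0.0002  0.    ] rotvec [0.03 0.01 0.  ] op 0.136 yaw 90.0 pos [0.5174 0.0018 0.1696] F [-0.7  0.7  4.8]
```

View pics/c9.png

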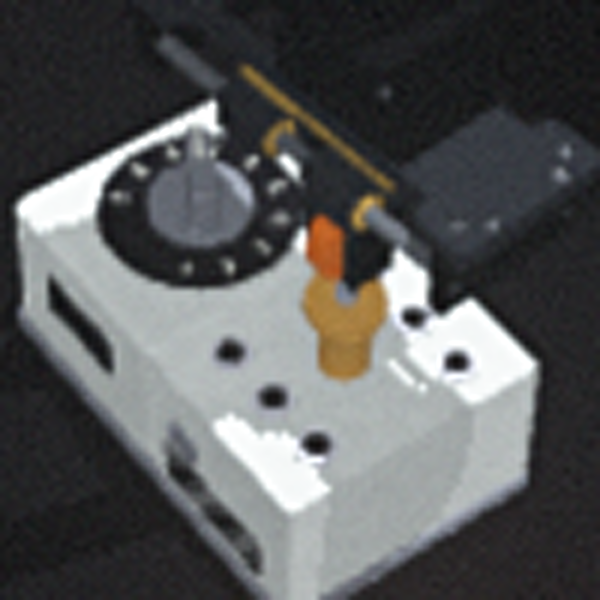

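Contact (force +5 N from −1.5 N) at the expected height, and the collar is on the mouth. I'll press 2 mm more to be sure it's seated.

```bash
python3 -m jog '0 0 0.001 0 0 0 0;0 0 0.002 0 0 0 0;0 0 0.002 0 0 0 0;0 0 0.002 0 0 0 0'
python3 - <<'E'
from h import *
go([0.5172,0.001,0.1696],yawR(90))
E
```

```text
time_s: 14.55
position: [0.5175, 0.0018, 0.1695]
tcp_rot: [[-0.0, 1.0, 0.001], [1.0, 0.0, -0.0], [-0.0, 0.001, -1.0]]
force: [-4.7, -0.0, 19.1]
opening: 0.135
t 14.55 shift [-0.0008 -0.0003 -0.0001] rotvec [0.08 0.03 0.01] op 0.135 yaw 90.01 pos [0.5175 0.0018 0.1695] F [-4.7 -0.  19.1]
```

```bash
python3 -m jog '0 0 -0.005 0 0 0 0;0 0 -0.02 0 0 0 0;0 0 -0.04 0 0 0 0;0 0 -0.07 0 0 0 0;0 0 -0.1 0 0 0 0;0 0 -0.14 0 0 0 0;0 0 -0.19 0 0 0 0;0 0 -0.235 0 0 0 0'
python3 -m jog '0 0 0 0 0 0 0;0 0 0 0 0 0 0'
python3 - <<'E'
from h import *
go([0.45,0.0018,0.42],yawR(90))
print(read_state()['joint_positions'].round(1))
s1,q,_=snap('scene','s10.png')
E
```

```text
time_s: 15.55
position: [0.5172, 0.0018, 0.4042]
tcp_rot: [[0.0, 1.0, 0.001], [1.0, -0.0, -0.0], [-0.0, 0.001, -1.0]]
force: [0.0, 0.2, -2.8]
opening: 0.134
time_s: 15.8
position: [0.5166, 0.0019, 0.4014]
tcp_rot: [[0.0, 1.0, -0.001], [1.0, -0.0, 0.0], [0.0, -0.001, -1.0]]
force: [0.2, 0.2, -0.5]
opening: 0.141
t 15.8 shift [-0.0001 -0.0666 -0.0185] rotvec [-0.08 -0.02 -0.  ] op 0.141 yaw 90.0 pos [0.5166 0.0019 0.4014] F [ 0.2  0.2 -0.5]
[ -12.2   12.7   84.1   -0.    83.3 -102.2]
```

View pics/s10.png

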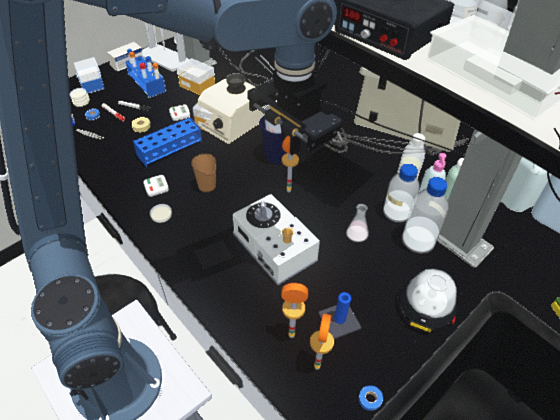

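```bash
python3 - <<'E'
from h import *
z=np.load('top0.npz'); d=z['d']
vs=np.arange(0,210,10); u=np.full_like(vs,295)
P=p2w('top',None,np.c_[u,vs],depth=d[vs,u]); print(np.c_[vs,P.round(3),d[vs,u]])
E
```

```text
[[ 0.00000000e+00  8.70000000e-01  1.40000000e-02  5.91000000e-01
   9.02903438e-01]
 [ 1.00000000e+01  8.50000000e-01  1.40000000e-02  5.89000000e-01
   9.00972009e-01]
 [ 2.00000000e+01  8.29000000e-01  1.50000000e-02  5.89000000e-01
   8.97601366e-01]
 [ 3.00000000e+01  8.06000000e-01  1.60000000e-02  5.94000000e-01
   8.88625562e-01]
 [ 4.00000000e+01  7.95000000e-01  1.50000000e-02  5.76000000e-01
   9.03869331e-01]
 [ 5.00000000e+01  7.84000000e-01  1.40000000e-02  5.59000000e-01
   9.19555068e-01]
 [ 6.00000000e+01  7.91000000e-01  1.10000000e-02  5.06000000e-01
   9.72476721e-01]
 [ 7.00000000e+01  7.68000000e-01  1.20000000e-02  5.08000000e-01
   9.66404200e-01]
 [ 8.00000000e+01  9.84000000e-01 -2.10000000e-02  2.00000000e-03
   1.50324714e+00]
 [ 9.00000000e+01  9.52000000e-01 -2.00000000e-02 -1.00000000e-03
   1.50086308e+00]
 [ 1.00000000e+02  9.21000000e-01 -1.90000000e-02 -5.00000000e-03
   1.49917126e+00]
 [ 1.10000000e+02  8.86000000e-01 -1.80000000e-02  1.00000000e-03
   1.48687994e+00]
 [ 1.20000000e+02  8.54000000e-01 -1.80000000e-02  0.00000000e+00
   1.48189270e+00]
 [ 1.30000000e+02  8.18000000e-01 -1.60000000e-02  1.00000000e-02
   1.46613896e+00]
 [ 1.40000000e+02  7.91000000e-01 -1.60000000e-02 -4.00000000e-03
   1.47465599e+00]
 [ 1.50000000e+02  7.58000000e-01 -1.50000000e-02  4.00000000e-03
   1.46083081e+00]
 [ 1.60000000e+02  7.27000000e-01 -1.40000000e-02  4.00000000e-03
   1.45552289e+00]
 [ 1.70000000e+02  6.96000000e-01 -1.40000000e-02  3.00000000e-03
   1.45047855e+00]
 [ 1.80000000e+02  6.67000000e-01 -1.30000000e-02 -3.00000000e-03
   1.45134127e+00]
 [ 1.90000000e+02  6.35000000e-01 -1.20000000e-02  3.00000000e-03
   1.44054377e+00]
 [ 2.00000000e+02  6.05000000e-01 -1.20000000e-02  1.00000000e-03
   1.43729711e+00]]
```

```bash
python3 -m jog '0 -0.01 -0.005 0 0 6 0;0 -0.02 -0.01 0 0 12 0;0 -0.02 -0.01 0 0 12 0'
python3 -m jog '0 0 0 -8 0 0 0;0 0 0 -16 0 0 0;0 0 0 -24 0 0 0;0 0 0 -32 0 0 0;0 0 0 -40 0 0 0'
python3 - <<'E'
from h import *
go([0.45,0.0018,0.42],yawR(90))
print(read_state()['joint_positions'].round(1))
E
```

```text
time_s: 16.23
position: [0.4964, 0.0019, 0.4108]
tcp_rot: [[0.207, 0.978, -0.003], [0.978, -0.207, 0.001], [0.0, -0.003, -1.0]]
force: [0.5, 0.4, -1.0]
opening: 0.137
time_s: 16.85
position: [0.4968, 0.0019, 0.4112]
tcp_rot: [[0.206, 0.748, 0.631], [0.978, -0.157, -0.134], [-0.001, 0.645, -0.764]]
force: [0.8, 0.5, -1.7]
opening: 0.135
t 16.85 shift [-0.0098 -0.0293 -0.0363] rotvec [ 39.99   4.24 -11.4 ] op 0.135 yaw 78.08 pos [0.4968 0.0019 0.4112] F [ 0.8  0.5 -1.7]
[-13.1  -3.7 111.9   1.4  31.6 -92.1]
```

```bash
python3 -m jog '0 0 0 10 0 0 0;0 0 0 20 0 0 0;0 0 0 30 0 0 0;0 0 0 40 0 0 0;0 0 0 40 0 0 0'
python3 -m jog '0 0 0 0 10 0 0;0 0 0 0 20 0 0;0 0 0 0 20 0 0'
python3 - <<'E'
from h import *
go([0.45,0.0018,0.42],yawR(90))
print(read_state()['joint_positions'].round(1))
E
```

```text
time_s: 17.48
position: [0.4996, 0.001, 0.4101]
tcp_rot: [[0.207, 0.978, -0.001], [0.978, -0.207, 0.0], [-0.0, -0.001, -1.0]]
force: [-0.5, 0.3, -1.1]
opening: 0.134
time_s: 17.85
position: [0.4958, 0.0002, 0.4105]
tcp_rot: [[0.2, 0.977, 0.071], [0.919, -0.212, 0.333], [0.34, -0.002, -0.94]]
force: [0.8, -0.5, -0.3]
opening: 0.136
t 17.85 shift [-0.0045 -0.0451 -0.0116] rotvec [  2.04 -19.84 -12.16] op 0.136 yaw 77.7 pos [4.958e-01 2.000e-04 4.105e-01] F [ 0.8 -0.5 -0.3]
[ -24.5   10.1   88.8   19.5   85.9 -104.5]
```

```bash
python3 -m jog '0 0 0 0 9 0 0;0 0 0 0 18 0 0;0 0 0 0 27 0 0;0 0 0 0 35 0 0;0 0 0 0 35 0 0'
python3 - <<'E'
from h import *
go([0.45,0.0018,0.42],yawR(90))
print(read_state()['joint_positions'].round(1))
E
```

```text
time_s: 18.48
position: [0.4965, 0.002, 0.4102]
tcp_rot: [[0.124, 0.978, 0.168], [0.562, -0.209, 0.8], [0.818, -0.005, -0.576]]
force: [0.9, -0.1, -0.9]
opening: 0.139
t 18.48 shift [ 0.0021 -0.0455 -0.0137] rotvec [  5.51 -54.67 -11.25] op 0.139 yaw 77.55 pos [0.4965 0.002  0.4102] F [ 0.9 -0.1 -0.9]
[ -39.6   17.4   96.    46.8   97.  -124.8]
```

```bash
python3 -m jog '0 0 0 0 9 0 0;0 0 0 0 18 0 0;0 0 0 0 27 0 0;0 0 0 0 35.2 0 0;0 0 0 0 35.2 0 0;0 0 0 0 35.2 0 0'
python3 - <<'E'
from h import *
go([0.45,0.0018,0.42],yawR(90))
print(read_state()['joint_positions'].round(1))
s,p,_=snap('scene','s11.png');snap('wrist','w11.png')
P=s['position'];z=s['tcp_rot'][:,2]; print(z,[w2p('scene',s,P+z*o)[0].round(1) for o in (0,.048,.138)])
cv2.imwrite('pics/c11.png',cv2.resize(p[60:260,180:420,::-1],(720,600),interpolation=2))
E
```

```text
time_s: 19.23
position: [0.4974, 0.0028, 0.4125]
tcp_rot: [[-0.001, 0.979, 0.205], [0.002, -0.205, 0.979], [1.0, 0.002, -0.001]]
force: [-0.3, 0.6, -0.7]
opening: 0.14
t 19.23 shift [ 0.0075 -0.0462 -0.0107] rotvec [  9.37 -89.56  -9.24] op 0.14 yaw 128.59 pos [0.4974 0.0028 0.4125] F [-0.3  0.6 -0.7]
[ -44.7   32.2  103.2   65.3  112.3 -140.5]
[ 0.20543896  0.97866899 -0.00135467] [array([283.5, 142.3]), array([271.8, 129.4]), array([251.8, 107.3])]
```

View pics/s11.png

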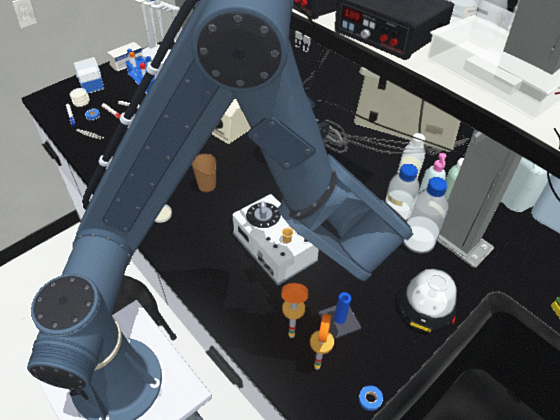

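View pics/w11.png

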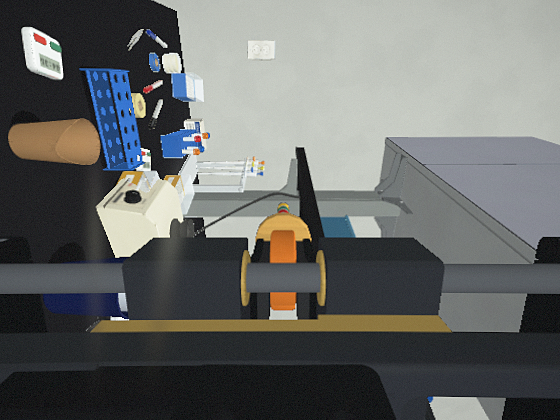

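```bash
python3 -m jog '0 0 0 0 0 0 0;0 0 0 0 0 0 0'
python3 - <<'E'
from h import *
s,p,d=snap('top','t12.png'); _,q,_=snap('scene','s12.png')
print(s['qvel'].round(2),s['position'].round(4),s['tcp_rot'][:,2].round(4),s['force'].round(1))
P=s['position'];z=s['tcp_rot'][:,2]; print([w2p('top',s,P+z*o)[0].round(1) for o in (0,.048,.138)])
cv2.imwrite('pics/c12.png',cv2.resize(q[190:245,225:305,::-1],(800,550),interpolation=2))
E
```

```text
time_s: 19.58
position: [0.4972, 0.0019, 0.4125]
tcp_rot: [[-0.002, 0.978, 0.208], [-0.002, -0.208, 0.978], [1.0, 0.001, 0.002]]
force: [0.3, 0.5, -0.3]
opening: 0.132
[-0.15  0.63  0.18  0.05  0.04 -0.07] [0.4972 0.0019 0.4125] [0.2078 0.9782 0.002 ] [ 0.3  0.5 -0.3]
[array([300.5, 212.2]), array([277.8, 207.7]), array([235.3, 199.4])]
```

View pics/t12.png

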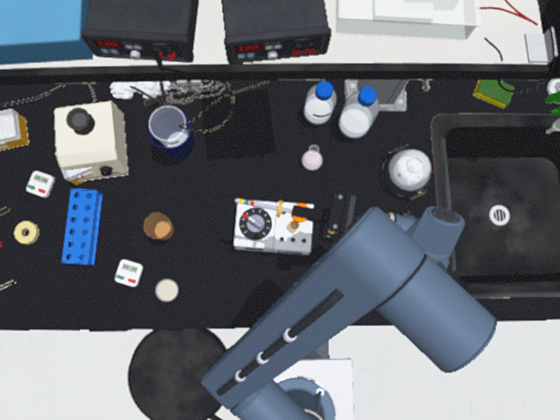

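View pics/c12.png

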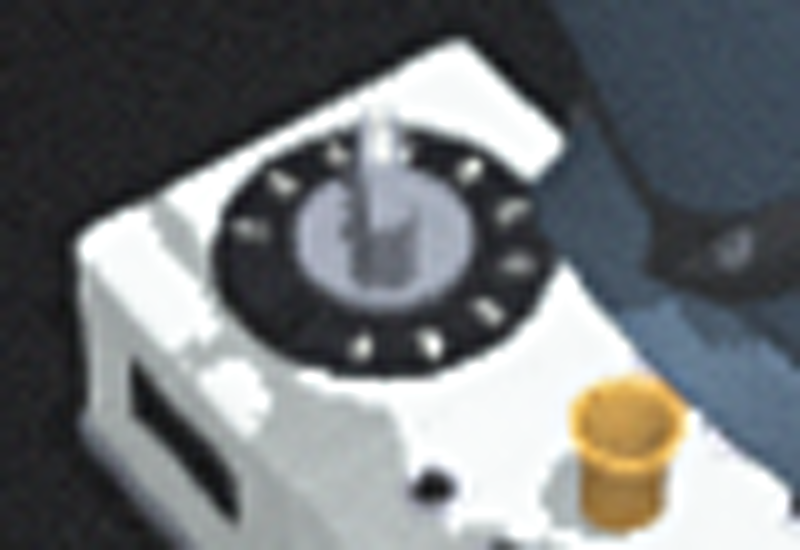

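```bash
python3 - <<'E'
from h import *
p=cv2.imread('pics/t12.png'); cv2.imwrite('pics/c13.png',cv2.resize(p[190:260,225:325],(800,560),interpolation=2))
E
```

```text
(no output)
```

View pics/c13.png

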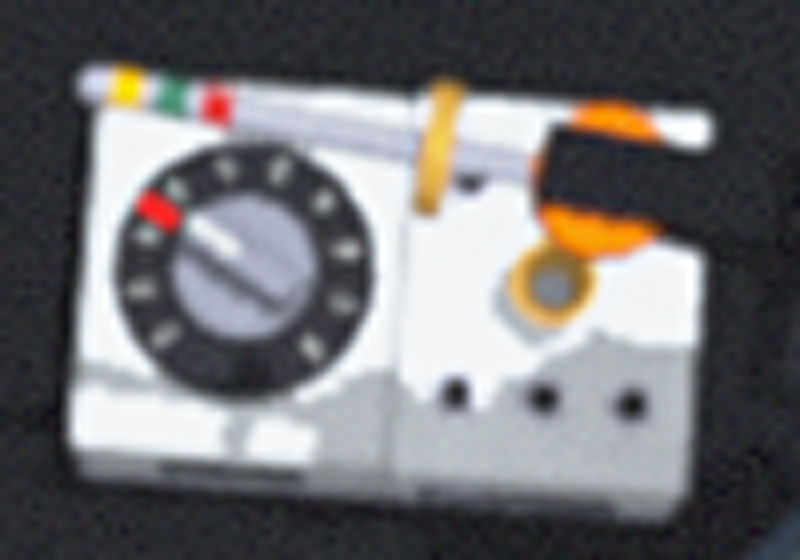

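```bash
python3 -m jog '0 0 0 0 0 0 0;0 0 0 0 0 0 0;0 0 0 0 0 0 0;0 0 0 0 0 0 0'
python3 - <<'E'
from h import *
s,p,d=snap('top','t14.png')
P=s['position'];z=s['tcp_rot'][:,2]
for o in (.03,.06,.075,.09,.105,.12,.132):
    u=w2p('top',s,P+z*o)[0]; i=np.round(u).astype(int); dd=d[i[1]-1:i[1]+2,i[0]].min(); print(o,p2w('top',s,[u],depth=[dd])[0].round(4))
print(s['qvel'].round(2),P.round(4),z.round(4),s['force'].round(1),s['opening'])
hand_in()
E
```

```text
time_s: 20.18
position: [0.4973, 0.0017, 0.412]
tcp_rot: [[-0.001, 0.978, 0.208], [-0.003, -0.208, 0.978], [1.0, -0.0, 0.004]]
force: [-0.1, 0.7, -0.9]
opening: 0.131
0.03 [0.5028 0.0312 0.4166]
0.06 [0.5084 0.0605 0.4195]
0.075 [0.5121 0.0751 0.4164]
0.09 [0.5147 0.0896 0.4192]
0.105 [0.5176 0.1042 0.4203]
0.12 [0.5204 0.1187 0.4218]
0.132 [0.5232 0.1304 0.4201]
[ 0.06 -0.03  0.05 -0.   -0.02  0.1 ] [0.4973 0.0017 0.412 ] [0.208  0.9781 0.0035] [-0.1  0.7 -0.9] 0.1309766948592045
the job is handed in; nothing more can be done
```

I did all the steps in order and handed the job in at about 20 s of the 61 s allowed; `hand_in()` gives no verdict.

- **Dial:** I gripped the bar and turned it 57° counter-clockwise. The last top view shows the white pointer on the red mark. Measured up close just after the turn, the pointer was at 55.7°, and the mark at 54.4–56.1° depending on which estimate of the dial's centre is used.
- **Gauge:** I took the one with the smallest disc from the blue holder and lowered it into the guide tube. The collar stopped at the expected height, and a little extra pressing raised the force to 19 N with no further movement. I then drew it straight out.
- **Presentation:** My first try at levelling the rod, tilting it forward, was running out of wrist range, so I undid it and tilted the tool sideways instead. The gauge is now at about z = 0.41 m, still and with no contact force. The tool axis is within 0.3° of level. The depth readings along the rod suggest a slope of up to about 2°, close to the depth noise.
- **Flask and cup:** both are at the same pixels in the top view as at the start.

One check was not possible: the arm hides the gauge in the final scene-camera picture, so I confirmed it from the wrist and top cameras only.

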